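# Food processor: pusher home, then hold the turbo click

## Task

The small food processor is loaded and lidded: close its feed tube by setting the white pusher with the dark knob fully down into the smoke-grey tube on the lid and let go of it. Only then turn the dark dial on the motor column clockwise past its first two clicks to the third (turbo, three orange pips) and finish with the gripper still holding it there, because it springs back to off if released. Leave the mug and the small tin where they stand.

Things in the scene. Friction and masses are not known exactly. Their poses are not given: they have to be found in the camera images.
- processor: compact white food processor, fixed, 172 x 267 mm, front at -x. Origin: on the worktop under its middle; z up. At -y (centre y -80 mm) the motor column, 136 x 96 mm, dark flat top 125 mm high carrying the dial. At +y (centre y +60 mm) the clear bowl, 151 mm wide, lid top 115 mm high, with the feed tube at y +90 mm. Yaw within 0.3 rad. Wall cabinet overhead beyond x 0.57 m, above z 0.46 m
- feed_mouth (a point): centre of the open mouth of the smoke-grey feed tube, at its rim, 163 mm above the worktop; axes as the processor's. Round vertical tube, 45 mm inside, 53 mm outside, 48 mm deep to the lid
- pusher: loose white pusher, 70 to 140 g, 80 mm tall, standing upright on its foot right of the machine. Origin: centre of the foot; z up its axis. Stem 40 mm in diameter (foot chamfered to 35), 46 mm long; then a flange 57 mm in diameter, 6 mm thick, that lands on the tube's rim; then a dark round knob 32 mm in diameter, from 52 to 80 mm. Home, the foot is 46 mm below feed_mouth
- pusher_knob (a point): centre of the pusher's dark knob (32 mm in diameter), on its axis, 67 mm above the foot
- dial (a joint): dial angle, rad: 0 is off (pointer at the white bar), positive is clockwise from above. Clicks at 0.40 (one pip), 0.80 (two) and 1.20 (three orange pips, turbo); hard stop at 1.28. When let go it springs back to off from anywhere; return spring 0.08 N m at off, 0.12 at turbo, with the clicks up to about 0.17 N m to turn
- dial_grip (a point): point on the dial's vertical axis at the middle of its dark wing grip, 147 mm above the worktop. Wing 47 mm long, 13 mm thick, from the round skirt's top (132 mm high, 53 mm in diameter) up to 159 mm. Turns with the dial: x runs along the wing (white pointer line at the -x end), y across its thickness, z up
- mug_blue: pink and blue mug, 86 mm wide and 88 mm tall, a bystander on the worktop's left; origin at the centre of its underside
- tin_small: small food tin, 57 mm in diameter and 72 mm tall, a bystander on the right of the machine near the pusher (the two may be swapped); origin at the centre of its underside

How it is judged:
By the outcome, as a careful person would: the job done as asked, in the order asked, and still so for the second after the job is handed in, while the arm keeps its last pose, push and grip.
It also fails if it takes over 61 s, if anything falls off the work surface, if the arm or the gripper's body presses on something with over 40 N, if the wrist force passes 120 N, or if a joint passes its speed limit or range.

## Robot

A 6-joint arm with a two-finger parallel gripper is mounted at the origin on a cart in front of the work surface, level with it; the furniture and walls round the work are solid. World frame = base frame: x ahead of the robot, y to its left, z up, the work surface at z = 0. Lengths are in mm, angles in degrees, forces in N, time in s.
With the tool pointing down it reaches from about 300 to 850 mm from the base axis. Payload 4.2 kg.
Tool frame: the origin (TCP) lies midway between the tips of the shut fingers; the grasp point (between the pads) lies 19 mm behind it; z points along the fingers, y is the line along which they close (so a half turn about z gives the same grasp; the last joint's range is limited). The gripper opens to 91 mm and grips with 3 to 60 N. Pads are 32 mm wide; open, the fingers measure 118 mm over their backs; the gripper's body (76 mm by 178 mm) begins 60 mm behind the grasp point.
Start: joints at [68.64, 18.312, 89.639, -0, 72.044, -1.146], TCP at [198.681, 539.601, 213.976] pointing down, gripper open.
Joint ranges: [-177.97, 177.97], [-48.28, 115.42], [12.27, 149.76], [-77.06, 257.06], [2.81, 150.46], [-146.56, 146.56]. Speed limits (degrees/s): [147.25, 147.25, 180, 180, 180, 180].

## Interface

Orientations are given as [roll, pitch, yaw] about the fixed x, y, z axes, in that order (R = Rz(yaw) Ry(pitch) Rx(roll)).
In Python, from workcell import env gives the robot as it stands.
- The arm moves only by the shell command python3 -m jog 'ROWS' [FORCE]. ROWS is a JSON object of lists of equal length, an entry for each row: "jaw": the finger opening in mm, from 0 to 91.2; "slide": the shift along the tool's x, y, z in units of 30 mm (1.0 is 30 mm), a list of three; "spin": the turn about the tool's z in units of 8 degrees (1.0 is 8 degrees). In form: {"jaw": [jaw, ...], "slide": [[dx, dy, dz], ...], "spin": [spin, ...]}. A call has 1 to 10 rows; each row shifts and turns the commanded pose from where the row before left it, along the tool's axes as they then stand; what a row does not reach is not made up. A row lasts 1/10 s, in which the tool goes at most 50 mm and 8.59 degrees, less where a joint would pass 70% of its speed; a pose out of reach is approached as far as the arm can. A call is refused whole if a number of a shift passes 1 or a number of a turn 1, either way. A call with a gripper value outside its range is refused whole. The fingers move at their own pace and stop on an object; FORCE is the grip in N (left out, the last holds). Time passes only in rows, so rows that do not move let the fingers close. It gives the time, the measured TCP pose, the force, the opening and the grip force at its end, in the units of the state.
- env.state(): the state, without advancing time (a new reading comes with each control period).
- env.grab_frame(name): name is "side" or "top"; returns the picture (400x640x3 uint8, red, green, blue); there is no depth.
- env.camera_model(name): a dict with "fx", "fy", "cx", "cy" (pixels), "camera_from_world" (4x4, takes a point from world to camera coordinates). Camera axes: x right, y up, looking along -z (the intrinsics and any distortion apply to the point x, -y, -z); pixel columns grow to the right and rows downward; lengths in mm; the calibration is good to about 2 mm. A picture is of the moment at which its call begins. camera_model takes no time and is no camera call.
- env.job_done(): hands the job in; it is judged then, once.
The state is a dict: "time_s": time; "qpos": joint angles; "qvel": joint speeds; "effort": joint torques, N m; "ee_pos": TCP position; "ee_rot": TCP orientation; "force": force on the tool from outside, world axes, zero at the start; "torque": the same for the moment, N m; "gripper_width": finger opening in mm; "gripper_force": force on a finger pad.
Only numpy, scipy, OpenCV 4.12 (cv2) and the standard library are available. Lean on these libraries where they do the work, as an engineer would, in place of code of your own. Each camera call takes 0.05 s, during which the arm holds its last target. There are 200 camera calls.

## Working session

There is one attempt and no reset: what is moved stays moved. The work goes in short steps, Python scripts to look and compute and a shell command to move; the robot and the scene stay as the last step left them, time stands still between calls to the robot, and variables do not carry over. Pictures are saved under pics/ and viewed, at most 10 in all, crops included, and the job is handed in when it is done.

```bash
mkdir -p pics; ls
python3 - <<'E'
from workcell import env
import cv2,numpy as np
for n in("side","top"):
    cv2.imwrite(f"pics/{n}0.png",env.grab_frame(n)[:,:,::-1])
    m=env.camera_model(n);print(n,{k:np.round(v,3).tolist() if not isinstance(v,str) else v for k,v in m.items()})
s=env.state();print(s["time_s"],s["ee_pos"],s["ee_rot"],s["gripper_width"],s["force"])
E
```

```text
pics
side {'fx': 435.97, 'fy': 435.97, 'cx': 313.079, 'cy': 204.847, 'camera_from_world': [[0.324, -0.946, 0.0, -159.039], [0.526, 0.181, 0.831, -337.281], [-0.786, -0.269, 0.556, -807.64], [0.0, 0.0, 0.0, 1.0]]}
top {'fx': 426.553, 'fy': 426.553, 'cx': 321.201, 'cy': 206.472, 'camera_from_world': [[-0.025, -0.999, 0.027, -41.699], [0.996, -0.023, 0.082, -451.947], [-0.081, 0.029, 0.996, -1446.757], [0.0, 0.0, 0.0, 1.0]]}
0.1 [198.53506664 539.17483646 213.20537432] [-1.79910570e+02 -1.61523226e-03  1.59784605e+02] 90.74993119746397 [-0.16690144 -0.3951358  -0.05568792]
```

View pics/side0.png

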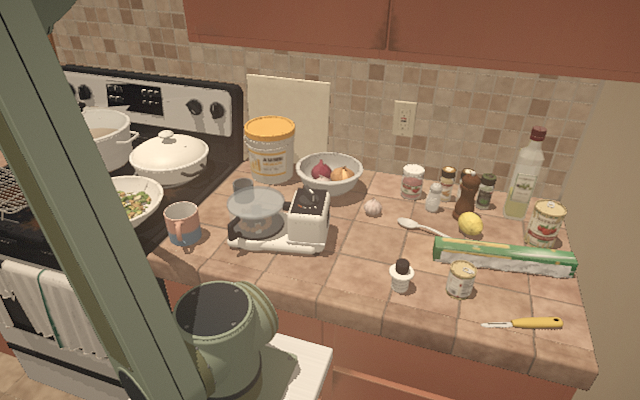

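View pics/top0.png

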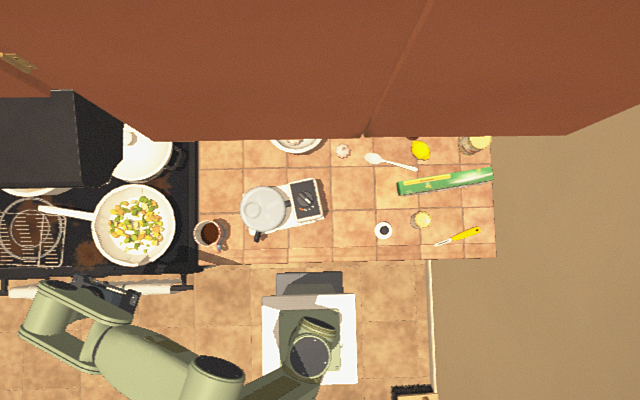

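The side view shows the pusher at (401,277), the tin at (461,280), the processor at (280,220) and the mug at (183,224). In the top view the pusher is at (384,230), the tin at (421,219), the bowl at (265,209) and the dial at (306,201). Next I'll zoom in.

Run:
```python
import cv2,numpy as np
a=cv2.imread("pics/top0.png")[165:255,225:345];b=cv2.imread("pics/side0.png")[165:260,215:345]
c=cv2.imread("pics/top0.png")[205:255,360:440]
f=lambda i,w,h:cv2.resize(i,(w,h),interpolation=cv2.INTER_CUBIC)
cv2.imwrite("pics/z1.png",f(a,800,600));cv2.imwrite("pics/z2.png",f(b,780,570))
```

```text
(no output)
```

View pics/z1.png

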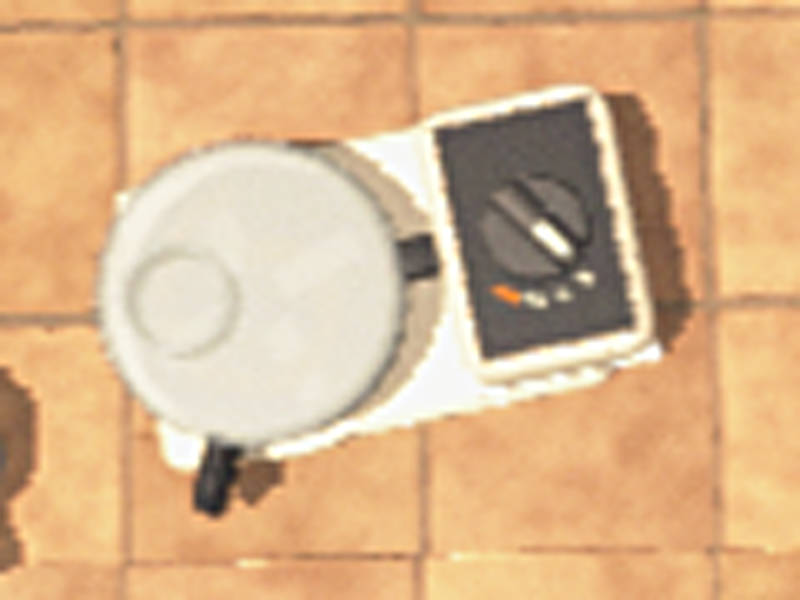

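View pics/z2.png

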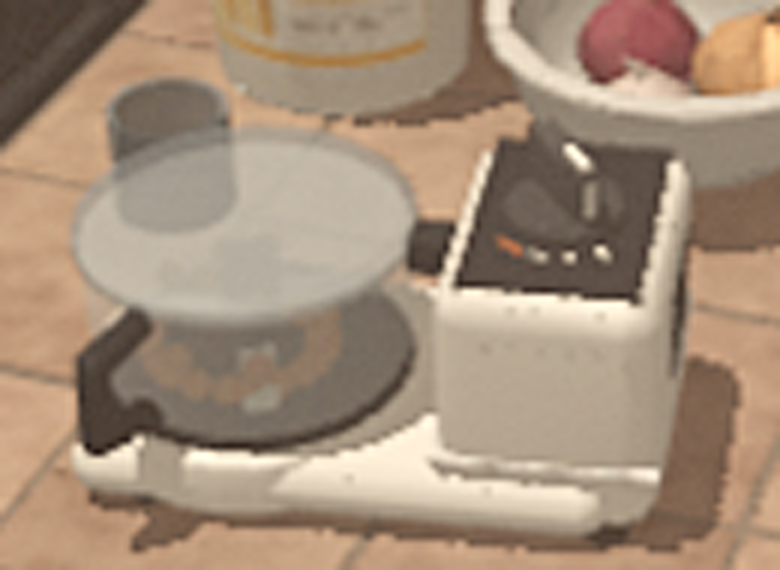

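Zoomed top view (scale 6.67, offset 225,165): tube rim at (185,304), lid at (255,293), dial at (537,228), white off bar at (585,277), orange pip at (507,294), and column dark-top corners at (435,130), (585,98), (640,335), (485,360). The side zoom (scale 6, offset 215,165) puts the tube rim at (170,110).

```bash
cat > h.py <<'E'
from workcell import env
import cv2,numpy as np
def ray(n,u,v):
    m=env.camera_model(n);T=np.array(m["camera_from_world"]);R=T[:3,:3]
    d=R.T@np.array([(u-m["cx"])/m["fx"],-(v-m["cy"])/m["fy"],-1]);return -R.T@T[:3,3],d
def onz(n,u,v,z):
    c,d=ray(n,u,v);return (c+d*(z-c[2])/d[2])[:2]
def tri(a,b):
    A=[];B=[]
    for n,(u,v) in(("top",a),("side",b)):
        c,d=ray(n,u,v);d/=np.linalg.norm(d);P=np.eye(3)-np.outer(d,d);A.append(P);B.append(P@c)
    return np.linalg.lstsq(np.vstack(A),np.hstack(B),rcond=None)[0]
def go(x,y,z,yaw=None):
    s=env.state();p=np.array(s["ee_pos"]);a=np.radians(s["ee_rot"])
    c,si=np.cos,np.sin;Rx=np.array([[1,0,0],[0,c(a[0]),-si(a[0])],[0,si(a[0]),c(a[0])]]);Ry=np.array([[c(a[1]),0,si(a[1])],[0,1,0],[-si(a[1]),0,c(a[1])]])
    Rz=np.array([[c(a[2]),-si(a[2]),0],[si(a[2]),c(a[2]),0],[0,0,1]]);R=Rz@Ry@Rx
    d=R.T@(np.array([x,y,z])-p)/30
    out=["slide total",np.round(d,2),"at",np.round(p,1),np.round(s["ee_rot"],1)]
    if yaw is not None: out+=["spin",round(-((yaw-s["ee_rot"][2]+180)%360-180)/8,2)]
    print(*out)
E
python3 - <<'E'
from h import *
t=lambda X,Y:(225+(X+.5)/6.667-.5,165+(Y+.5)/6.667-.5)
s=lambda X,Y:(215+(X+.5)/6-.5,165+(Y+.5)/6-.5)
r=lambda a:np.round(a,1)
print("mouth tri",r(tri(t(185,304),s(170,110))),"top z163",r(onz("top",*t(185,304),163)),"side",r(onz("side",*s(170,110),163)))
print("lid",r(onz("top",*t(253,293),115)))
co=[onz("top",*t(*q),125) for q in((435,130),(585,98),(640,335),(485,360))]
print("corners",r(co),r(np.mean(co,0)))
print("dial skirt",r(onz("top",*t(537,228),132)))
for n,q in(("off",(585,277)),("p1",(562,293)),("p2",(535,298)),("or",(507,294))):print(n,r(onz("top",*t(*q),125)))
for n,(x0,y0,x1,y1) in(("top",(365,212,402,250)),("side",(385,250,418,297))):
    im=cv2.imread(f"pics/{n}0.png")[y0:y1,x0:x1];g=im.max(2);hs=cv2.cvtColor(im,cv2.COLOR_BGR2HSV)
    for nm,m in(("dark",g<75),("white",(hs[...,1]<70)&(g>130))):
        k,l,st,ce=cv2.connectedComponentsWithStats(m.astype(np.uint8))
        for i in range(1,k):
            if st[i,4]>12:print(n,nm,st[i]+[x0,y0,0,0,0],ce[i]+[x0,y0])
E
```

```text
mouth tri [431.8 165.7 163.2] top z163 [432.5 164.3] side [431.5 167.3]
lid [440.7 138.1]
corners [[516.2  49.1]
 [530.2 -23.1]
 [415.6 -46.7]
 [405.4  27.4]] [466.8   1.6]
dial skirt [467.3   1.2]
off [443.9 -21.1]
p1 [436.5 -10. ]
p2 [434.4   2.9]
or [436.6  16.3]
top white [375 222  17  17 161] [382.43478261 230.35403727]
side white [389 264  26  29 428] [400.04672897 278.89719626]
```

Run:
```python
from h import *
r=lambda a:np.round(a,1)
K={}
for n,(x0,y0,x1,y1) in(("top",(377,224,391,237)),("side",(392,255,413,276))):
    im=cv2.imread(f"pics/{n}0.png")[y0:y1,x0:x1];g=im.max(2);print(np.array(g))
    k,l,st,ce=cv2.connectedComponentsWithStats((g<120).astype(np.uint8));i=1+st[1:,4].argmax()
    b=st[i];K[n]=(x0+b[0]+(b[2]-1)/2,y0+b[1]+(b[3]-1)/2);print(n,b,ce[i]+[x0,y0],K[n])
print("knob top z75",r(onz("top",*K["top"],75)),"side z67",r(onz("side",*K["side"],67)),"tri",r(tri(K["top"],K["side"])))
print("flange",r(onz("top",383,230,50)))
print("tin",r(onz("top",421.5,219,72)))
```

```text
[[249 255 254 251 250 251 253 255 255 255 255 255 219 202]
 [255 251 249 250 255 255 255 255 234 255 255 255 255 236]
 [252 248 250 255 255 195 143 100  67 138 255 255 255 255]
 [249 249 255 255 131  55  75  76  73  63 133 255 255 255]
 [248 251 255 180  64  80  86  85  85  74  69 164 255 255]
 [249 255 255 101  62  94  89  90  87  84  70 113 255 255]
 [249 255 232  76  73  96  93  90  87  84  74 103 255 255]
 [249 255 242  77  70  96  94  93  89  86  70 120 255 255]
 [249 253 255 142  52  91  92  93  87  75  94 228 255 252]
 [249 250 255 245 126  67  75  83  70  91 187 255 255 252]
 [251 248 251 255 255 206 135 132 150 225 255 255 254 253]
 [255 250 248 250 255 255 255 255 255 255 254 252 252 248]
 [252 255 251 248 249 250 251 252 252 251 252 252 252 243]]
top [ 3  2  9  8 52] [383.94230769 229.82692308] (np.float64(384.0), np.float64(229.5))
[[200 199 200 198 199 200 189 165 160 176 205 214 212 211 209 206 205 202
  201 205 208]
 [199 202 200 198 197 198 187 165 162 189 216 219 218 216 214 211 207 204
  203 207 209]
 [197 197 199 195 195 197 187 167 173 191 217 230 229 226 221 215 
[... 1143 characters left out ...]
7  84  85  78 127 157
  223 255 255]
 [255 255 255 243 124  67  80  89  88  87  88  85  86  87  80  79 135 163
  223 255 255]
 [255 255 255 255 229 131  67  79  80  85  84  85  83  81  74 103 150 158
  222 255 255]
 [255 255 255 255 255 228 128  66  68  76  75  78  78  71  99 142 159 149
  217 255 255]
 [255 255 255 255 255 255 249 237 181  85  70  81  91 115 146 151 209 245
  248 255 255]
 [248 255 255 255 255 255 255 255 252 248 250 251 251 250 250 245 251 255
  255 255 254]]
side [  4   4  13  16 177] [402.         266.28248588] (np.float64(402.0), np.float64(266.5))
knob top z75 [ 365.2 -256.4] side z67 [ 359.2 -257. ] tri [ 365.3 -257.6   62.1]
flange [ 364.2 -257.4]
tin [ 397.1 -383.4]
```

```bash
python3 -c "
from h import *
go(330,150,210);go(364.5,-257,210)"
```

```text
slide total [ -8.59 -10.66   0.12] at [198.5 539.2 213.2] [-179.9   -0.   159.8]
slide total [-14.36 -22.99   0.14] at [198.5 539.2 213.2] [-179.9   -0.   159.8]
```

```bash
python3 -m jog '{"jaw":[70,70,70,70,70,70,70,70,70,70],"slide":[[-0.78,-0.97,0],[-0.78,-0.97,0],[-0.78,-0.97,0],[-0.78,-0.97,0],[-0.78,-0.97,0],[-0.78,-0.97,0],[-0.78,-0.97,0],[-0.78,-0.97,0],[-0.78,-0.97,0],[-0.78,-0.97,0]],"spin":[0,0,0,0,0,0,0,0,0,0]}' 
python3 -m jog '{"jaw":[70,70,70,70,70,70,70,70,70,70],"slide":[[-0.6,-0.97,0],[-0.44,-0.95,0],[-0.44,-0.95,0],[-0.44,-0.95,0],[-0.44,-0.95,0],[-0.44,-0.95,0],[-0.44,-0.95,0],[-0.44,-0.95,0],[-0.44,-0.95,0],[-0.44,-0.95,0]],"spin":[0,0,0,0,0,0,0,0,0,0]}' 
python3 -c "
from h import *
go(364.5,-257,210);print(env.state()['qpos'])"
```

```text
time_s: 1.1
ee_pos: [317.7, 184.1, 213.8]
ee_rot: [-180.0, -0.0, 159.8]
force: [0.1, -0.3, -0.1]
gripper_width: 70.4
gripper_force: 0.0
time_s: 2.1
ee_pos: [347.0, -130.8, 213.8]
ee_rot: [180.0, -0.0, 159.8]
force: [0.0, 0.3, -0.5]
gripper_width: 70.1
gripper_force: 0.0
slide total [-2.   -3.74  0.12] at [ 347.  -130.8  213.8] [180.   -0.  159.8]
[-2.24475125e+01 -4.74564872e-01  1.12944790e+02  1.53722203e-02
  6.75468344e+01 -9.22208834e+01]
```

```bash
python3 -m jog '{"jaw":[70,70,70,70,70,70,70,70],"slide":[[-0.5,-0.93,0],[-0.5,-0.93,0],[-0.5,-0.93,0],[-0.3,-0.5,0.5],[0,0,0.9],[0,0,0.9],[0,0,0.8],[0,0,0]],"spin":[0,0,0,0,0,0,0,0]}' 
python3 -c "
from h import *
go(364.5,-257,56)
I=[env.grab_frame('side')[210:300,350:470],env.grab_frame('top')[175:265,330:450]]
cv2.imwrite('pics/a1.png',cv2.resize(np.hstack(I)[:,:,::-1],(800,300),interpolation=cv2.INTER_CUBIC))"
```

```text
time_s: 2.9
ee_pos: [361.7, -239.3, 118.1]
ee_rot: [179.9, -0.4, 159.8]
force: [-0.4, 1.1, 0.2]
gripper_width: 70.0
gripper_force: 0.0
slide total [-0.31 -0.52  2.07] at [ 361.7 -239.3  118.1] [179.9  -0.4 159.8]
```

View pics/a1.png

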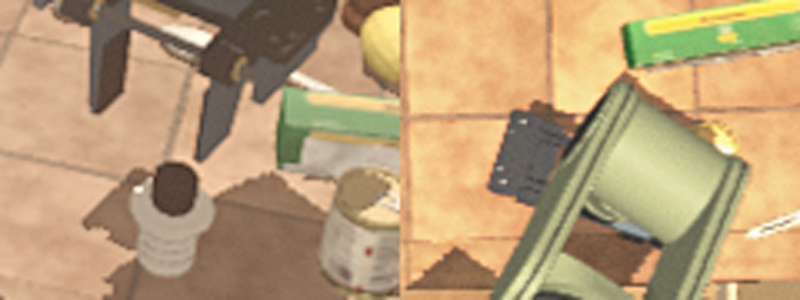

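The fingers straddle the knob from above (knob at about (175,188) in the crop), and nothing is touching. I'll centre, descend and grip.

```bash
python3 -m jog '{"jaw":[70,70,70,70,70,70],"slide":[[-0.3,-0.52,0.3],[0,0,0.6],[0,0,0.6],[0,0,0.5],[0,0,0],[0,0,0]],"spin":[0,0,0,0,0,0]}' 
python3 -c "
from h import *
go(364.5,-257,56)"
```

```text
time_s: 3.6
ee_pos: [367.8, -259.7, 61.6]
ee_rot: [-180.0, 0.1, 159.8]
force: [-0.4, -0.3, 0.6]
gripper_width: 69.8
gripper_force: 0.0
slide total [0.14 0.05 0.19] at [ 367.8 -259.7   61.6] [-1.800e+02  1.000e-01  1.598e+02]
```

```bash
python3 -m jog '{"jaw":[70,70,30,20,20,20,20,20,20],"slide":[[0.12,0.05,0.17],[0,0,0],[0,0,0],[0,0,0],[0,0,0],[0,0,0],[0,0,0],[0,0,0],[0,0,0]],"spin":[0,0,0,0,0,0,0,0,0]}' 20
python3 -c "
from h import *
go(364.5,-257,56)"
```

```text
time_s: 4.5
ee_pos: [364.3, -256.0, 55.9]
ee_rot: [-180.0, 0.0, 159.8]
force: [1.0, 0.3, 0.6]
gripper_width: 30.9
gripper_force: 20.0
slide total [-0.02 -0.03 -0.  ] at [ 364.3 -256.    55.9] [-180.     0.   159.8]
```

```bash
python3 -m jog '{"jaw":[20,20,20,20,20,20,20,20],"slide":[[0,0,-0.5],[0,0,-0.9],[0,0,-1],[0,0,-1],[0,0,-1],[0,0,-1],[0,0,-1],[0,0,-0.2]],"spin":[0,0,0,0,0,0,0,0]}' 
python3 -c "
from h import *
go(431.8,165.7,256)"
```

```text
time_s: 5.3
ee_pos: [365.5, -256.9, 256.9]
ee_rot: [-179.9, 0.4, 159.8]
force: [1.2, 0.4, -1.1]
gripper_width: 30.6
gripper_force: 20.0
slide total [ 2.790e+00  1.398e+01 -1.000e-02] at [ 365.5 -256.9  256.9] [-179.9    0.4  159.8]
```

```bash
python3 -m jog '{"jaw":[20,20,20,20,20,20,20,20,20],"slide":[[0.1,0.5,0],[0.2,0.97,0],[0.2,0.97,0],[0.2,0.97,0],[0.2,0.97,0],[0.2,0.97,0],[0.2,0.97,0],[0.2,0.97,0],[0.2,0.97,0]],"spin":[0,0,0,0,0,0,0,0,0]}' 
python3 -m jog '{"jaw":[20,20,20,20,20,20,20,20,20],"slide":[[0.2,0.97,0],[0.2,0.97,0],[0.2,0.97,0],[0.2,0.97,0],[0.2,0.9,0],[0.19,0.8,0],[0,0.15,0],[0,0,0],[0,0,0]],"spin":[0,0,0,0,0,0,0,0,0]}' 
python3 -c "
from h import *
go(431.8,165.7,256)
I=[env.grab_frame('side')[130:235,200:300],env.grab_frame('top')[155:260,205:305]]
cv2.imwrite('pics/a2.png',cv2.resize(np.hstack(I)[:,:,::-1],(800,420),interpolation=cv2.INTER_CUBIC))"
```

```text
time_s: 6.2
ee_pos: [401.2, -4.6, 252.4]
ee_rot: [-180.0, -0.1, 159.8]
force: [0.1, 1.0, -0.3]
gripper_width: 31.0
gripper_force: 20.0
time_s: 7.1
ee_pos: [427.4, 166.9, 253.1]
ee_rot: [-179.9, -0.1, 159.8]
force: [0.4, 0.5, -1.4]
gripper_width: 30.9
gripper_force: 20.0
slide total [-0.15  0.01 -0.1 ] at [427.4 166.9 253.1] [-1.799e+02 -1.000e-01  1.598e+02]
```

View pics/a2.png

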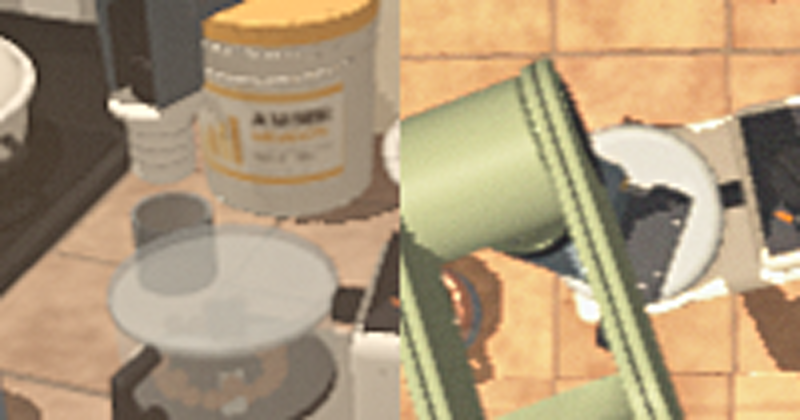

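The side crop shows the pusher's stem hanging upright over the tube, with the stem centred near crop (166,150) and the tube rim near (174,213). I'll check the numbers.

Run:
```python
from h import *
m=env.camera_model('side');T=np.array(m["camera_from_world"])
def pr(p):
    c=T[:3,:3]@p+T[:3,3];return np.round([m["cx"]+m["fx"]*c[0]/-c[2],m["cy"]-m["fy"]*c[1]/-c[2]],2)
p=np.array(env.state()["ee_pos"])
for dz in(-56,-36,-12): print("pred",dz,pr(p+[0,0,dz]))
a=np.radians(159.8);print("1mm tool x ->",pr(p+[10*np.cos(a),10*np.sin(a),-36])-pr(p+[0,0,-36]))
im=env.grab_frame('side');hs=cv2.cvtColor(im,cv2.COLOR_RGB2HSV)
for v in range(155,178,2):
    print(v,hs[v,225:256,1].tolist())
```

```text
pred -56 [241.14 171.71]
pred -36 [240.4  164.57]
pred -12 [239.48 155.82]
1mm tool x -> [-3.04  1.53]
155 [74, 92, 50, 31, 33, 45, 59, 57, 47, 45, 68, 68, 76, 67, 31, 20, 28, 41, 48, 52, 53, 51, 54, 54, 54, 52, 55, 53, 53, 52, 49]
157 [84, 78, 65, 50, 42, 31, 20, 21, 24, 23, 20, 27, 36, 31, 45, 57, 56, 53, 52, 52, 52, 52, 54, 53, 54, 53, 53, 57, 57, 57, 53]
159 [70, 69, 79, 70, 62, 55, 52, 47, 48, 46, 44, 44, 46, 44, 44, 45, 48, 53, 52, 51, 52, 53, 56, 71, 66, 53, 51, 55, 58, 60, 54]
161 [74, 74, 73, 66, 76, 80, 64, 55, 52, 53, 51, 53, 51, 51, 51, 52, 51, 52, 53, 50, 53, 52, 52, 77, 88, 65, 67, 85, 76, 80, 113]
163 [66, 72, 71, 71, 67, 61, 59, 54, 53, 53, 51, 52, 53, 55, 55, 53, 53, 52, 52, 51, 53, 51, 51, 69, 86, 78, 89, 113, 116, 98, 120]
165 [71, 65, 77, 80, 84, 67, 65, 61, 53, 50, 52, 52, 50, 53, 55, 54, 50, 53, 50, 52, 51, 56, 50, 65, 84, 85, 96, 117, 126, 108, 108]
167 [70, 81, 75, 72, 62, 63, 66, 59, 52, 51, 54, 55, 56, 53, 53, 52, 54, 54, 54, 54, 51, 52, 52, 62, 83, 89, 91, 102, 120, 112, 101]
169 [82, 74, 65, 66, 65, 67, 75, 60, 51, 54, 53, 50, 50, 53, 52, 55, 52, 51, 54, 50, 53, 53, 52, 58, 79, 96, 102, 95, 88, 76, 80]
171 [60, 56, 61, 67, 82, 70, 81, 66, 55, 49, 53, 51, 52, 51, 52, 53, 52, 53, 52, 54, 53, 50, 51, 57, 84, 87, 72, 96, 121, 121, 105]
173 [67, 75, 81, 72, 75, 77, 79, 85, 78, 59, 47, 48, 50, 52, 50, 52, 52, 49, 51, 50, 50, 45, 60, 84, 90, 87, 73, 50, 59, 69, 91]
175 [78, 74, 71, 82, 80, 83, 88, 93, 93, 92, 89, 82, 72, 67, 63, 59, 66, 65, 73, 83, 85, 92, 91, 89, 85, 88, 81, 57, 53, 54, 51]
177 [81, 77, 77, 81, 87, 90, 91, 95, 97, 93, 97, 98, 101, 99, 98, 86, 77, 79, 79, 81, 77, 81, 85, 91, 91, 90, 87, 75, 48, 55, 55]
```

Run:
```python
from h import *
m=env.camera_model('side');T=np.array(m["camera_from_world"])
def pr(p):
    c=T[:3,:3]@p+T[:3,3];return np.round([m["cx"]+m["fx"]*c[0]/-c[2],m["cy"]-m["fy"]*c[1]/-c[2]],2)
print(pr(np.array([431.8,165.7,163])))
b=cv2.imread("pics/side0.png");print("rim rows")
for v in range(183,192,2):print(v,b[v,228:258].max(1).tolist() if 0 else b[v,228:258].max(axis=1).tolist())
for u in(243,):print("col",u,list(zip(range(172,196),b[172:196,u].max(axis=1).tolist())))
t=cv2.imread("pics/top0.png")
print(t[198:224,240:266].mean(2).astype(int))
```

```text
[243.54 182.97]
rim rows
183 [195, 194, 197, 192, 171, 142, 110, 107, 114, 114, 116, 116, 117, 114, 116, 117, 117, 121, 119, 123, 122, 123, 122, 136, 150, 180, 210, 205, 204, 205]
185 [201, 204, 206, 210, 189, 129, 128, 109, 115, 115, 114, 116, 115, 115, 116, 117, 118, 120, 120, 123, 122, 122, 117, 109, 100, 163, 209, 201, 197, 194]
187 [201, 204, 204, 209, 192, 135, 113, 100, 107, 112, 113, 115, 114, 113, 115, 117, 124, 128, 135, 134, 133, 136, 136, 138, 135, 151, 174, 174, 173, 173]
189 [199, 197, 197, 203, 192, 148, 110, 95, 101, 98, 103, 118, 128, 130, 131, 134, 134, 132, 131, 137, 140, 145, 151, 158, 155, 166, 187, 193, 195, 195]
191 [200, 199, 201, 205, 202, 167, 111, 118, 126, 133, 136, 135, 133, 136, 150, 156, 157, 160, 164, 165, 163, 164, 163, 161, 163, 170, 190, 196, 196, 194]
col 243 [(172, 175), (173, 198), (174, 200), (175, 196), (176, 191), (177, 179), (178, 134), (179, 108), (180, 118), (181, 117), (182, 117), (183, 117), (184, 117), (185, 117), (186, 116), (187, 117), (188, 132), (189, 134), (190, 135), (191, 156), (192, 165), (193, 161), (194, 167), (195, 166)]
[[172
[... 2129 characters left out ...]
01 204 214
  227 227 226 225 225 225 224 224]
 [199 208 211 236 240 234 229 223 224 227 219 209 202 207 207 215 221 227
  226 224 227 224 225 224 225 227]
 [189 182 195 225 240 238 228 224 227 227 230 230 229 226 227 226 227 225
  225 227 225 225 225 225 223 225]
 [192 188 191 209 237 241 234 224 224 224 228 226 225 227 228 227 227 225
  225 225 227 227 227 223 226 226]
 [186 181 170 190 226 241 238 226 224 223 227 226 225 226 226 226 224 226
  227 225 226 226 226 226 225 224]
 [188 187 184 170 192 233 239 234 229 225 226 225 225 225 226 225 226 226
  227 225 227 226 227 224 228 225]
 [188 187 189 166 169 213 236 239 234 228 224 224 225 225 225 225 226 225
  224 226 226 227 227 226 224 227]]
```

```bash
python3 -m jog '{"jaw":[20,20,20,20,20],"slide":[[-0.14,0.05,0],[0,0,0.5],[0,0,0.4],[0,0,0],[0,0,0]],"spin":[0,0,0,0,0]}' 
python3 -c "
from h import *
go(432,166.8,172.5);go(432,166.8,172.5)
p=np.mean([(env.grab_frame('side'),env.state()['ee_pos'])[1] for _ in range(5)],0);print(p)"
```

```text
time_s: 7.75
ee_pos: [432.3, 167.6, 226.8]
ee_rot: [-180.0, -0.0, 159.8]
force: [0.8, -0.4, -1.0]
gripper_width: 30.4
gripper_force: 20.0
slide total [-0.   -0.03  1.81] at [432.3 167.6 226.8] [-180.    -0.   159.8]
slide total [-0.   -0.03  1.81] at [432.3 167.6 226.8] [-180.    -0.   159.8]
[432.64688921 167.87806884 227.35133469]
```

```bash
python3 -m jog '{"jaw":[20,20,20,20,20,20,20],"slide":[[0,-0.03,0.15],[0,0,0.15],[0,0,0.2],[0,0,0.2],[0,0,0.2],[0,0,0],[0,0,0]],"spin":[0,0,0,0,0,0,0]}'
```

```text
time_s: 8.7
ee_pos: [433.9, 169.0, 200.3]
ee_rot: [179.6, 0.2, 159.7]
force: [2.7, 5.2, -0.4]
gripper_width: 30.8
gripper_force: 20.0
```

```bash
python3 -m jog '{"jaw":[20,20,20,20,20,20,20,20],"slide":[[-0.02,0.07,0.1],[0,0,0.2],[0,0,0.2],[0,0,0.2],[0,0,0.15],[0,0,0],[0,0,0],[0,0,0]],"spin":[0,0,0,0,0,0,0,0]}'
```

```text
time_s: 9.5
ee_pos: [433.6, 169.2, 173.5]
ee_rot: [179.9, -0.0, 159.8]
force: [3.5, 4.1, -2.9]
gripper_width: 30.7
gripper_force: 20.0
```

```bash
python3 -m jog '{"jaw":[20,36,50,60,60,60,60,60,60,60],"slide":[[0,0,0.06],[0,0,0],[0,0,0],[0,0,0],[0,0,0],[0,0,0],[0,0,-0.5],[0,0,-0.9],[0,0,-0.8],[0,0,-0.3]],"spin":[0,0,0,0,0,0,0,0,0,0]}' 
python3 -c "
from h import *
I=[env.grab_frame('side')[140:240,200:330],env.grab_frame('top')[155:255,205:335]]
cv2.imwrite('pics/a3.png',cv2.resize(np.vstack(I)[:,:,::-1],(390,600),interpolation=cv2.INTER_CUBIC))"
```

```text
time_s: 10.5
ee_pos: [434.3, 169.0, 249.7]
ee_rot: [179.9, 0.2, 159.8]
force: [-0.0, 0.1, -0.5]
gripper_width: 60.2
gripper_force: 0.0
```

View pics/a3.png

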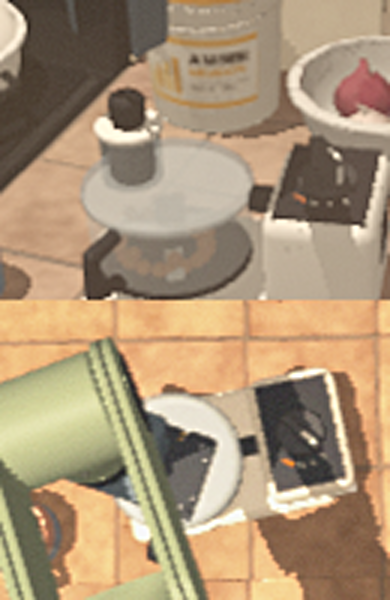

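The pusher's flange sits on the tube rim (crop (127,128)), with the knob above at (127,110). A light press with closed fingers will check it is seated; its top should be at z≈197.

```bash
python3 -m jog '{"jaw":[20,5,5,5,5,5,5,5],"slide":[[0,0,0],[0,0,0],[0,0,0.2],[0,0,0.4],[0,0,0.4],[0,0,0.4],[0,0,0.2],[0,0,0]],"spin":[0,0,0,0,0,0,0,0]}' 10
```

```text
time_s: 11.4
ee_pos: [432.9, 168.6, 198.6]
ee_rot: [-179.9, -0.1, 159.8]
force: [0.2, 0.7, -0.3]
gripper_width: 5.3
gripper_force: 0.0
```

```bash
python3 -m jog '{"jaw":[5,5,5,5],"slide":[[0,0,0.07],[0,0,0.07],[0,0,0],[0,0,0]],"spin":[0,0,0,0]}'
```

```text
time_s: 11.8
ee_pos: [433.6, 168.8, 197.2]
ee_rot: [179.9, 0.1, 159.8]
force: [-1.6, -1.6, 9.0]
gripper_width: 4.8
gripper_force: 4.5
```

```bash
python3 -m jog '{"jaw":[5,45,45,45],"slide":[[0,0,-0.5],[0,0,-0.8],[0,0,0],[0,0,0]],"spin":[0,0,0,0]}'
python3 -c "
from h import *
go(467.8,1.8,200,224)"
```

```text
time_s: 12.2
ee_pos: [433.4, 168.7, 234.5]
ee_rot: [180.0, 0.1, 159.8]
force: [1.0, 0.1, -0.6]
gripper_width: 26.0
gripper_force: 0.0
slide total [-3.   -4.83  1.15] at [433.4 168.7 234.5] [1.800e+02 1.000e-01 1.598e+02] spin -8.03
```

Translate first, then spin.

```bash
python3 -m jog '{"jaw":[45,45,45,45,45,45,45],"slide":[[-0.3,-0.5,0],[-0.55,-0.9,0],[-0.55,-0.9,0],[-0.55,-0.9,0],[-0.55,-0.9,0],[-0.5,-0.73,0],[0,0,0]],"spin":[0,0,0,0,0,0,0]}'
python3 -m jog '{"jaw":[45,45,45,45,45,45,45,45,45,45],"slide":[[0,0,0.3],[0,0,0.4],[0,0,0.4],[0,0,0.1],[0,0,0],[0,0,0],[0,0,0],[0,0,0],[0,0,0],[0,0,0]],"spin":[-1,-1,-1,-1,-1,-1,-1,-1,0,0]}'
python3 -c "
from h import *
go(467.8,1.8,135,224);print(env.state()['qpos'])
I=[env.grab_frame('side')[150:240,260:370],env.grab_frame('top')[155:245,250:360]]
cv2.imwrite('pics/a4.png',cv2.resize(np.hstack(I)[:,:,::-1],(800,327),interpolation=cv2.INTER_CUBIC))"
```

```text
time_s: 12.9
ee_pos: [467.6, -0.8, 233.0]
ee_rot: [-179.9, -0.1, 159.6]
force: [-0.5, 0.3, -0.3]
gripper_width: 45.1
gripper_force: 0.0
time_s: 13.9
ee_pos: [467.2, 2.2, 197.7]
ee_rot: [179.9, -0.0, -136.4]
force: [0.6, 1.1, 0.1]
gripper_width: 44.8
gripper_force: 0.0
slide total [-0.01 -0.03  2.09] at [467.2   2.2 197.7] [ 179.9   -0.  -136.4] spin -0.04
[-1.15852733e+00  9.32152395e+00  1.04410279e+02  2.24511970e-02
  6.63414217e+01 -1.34816254e+02]
```

View pics/a4.png

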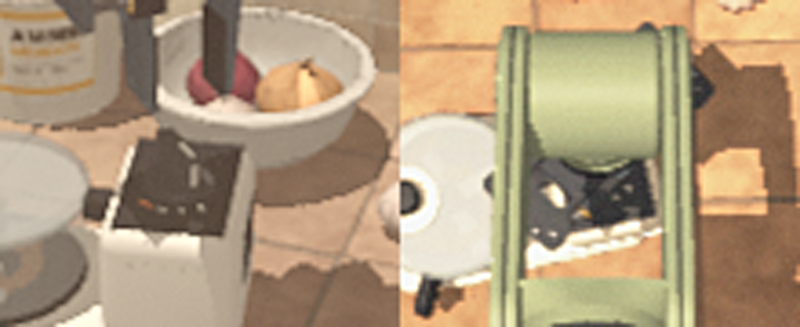

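The fingers are over the dial (side crop (185,150)), and the top view shows the pusher seated. Now descend.

```bash
python3 -m jog '{"jaw":[45,45,45,45,45,45,45,45],"slide":[[0,0,0.4],[0,0,0.5],[0,0,0.4],[0,0,0.3],[0,0,0.25],[0,0,0.1],[0,0,0],[0,0,0]],"spin":[0,0,0,0,0,0,0,0]}'
```

```text
time_s: 14.8
ee_pos: [468.0, 1.6, 140.2]
ee_rot: [-180.0, 0.0, -136.2]
force: [0.5, 0.2, 0.1]
gripper_width: 45.0
gripper_force: 0.0
```

```bash
python3 -m jog '{"jaw":[30,20,15,10,10,10,10],"slide":[[0,0,0.08],[0,0,0],[0,0,0],[0,0,0],[0,0,0],[0,0,0],[0,0,0]],"spin":[0,0,0,0,0,0,0]}' 25
python3 -c "
from h import *
print(env.state()['torque'])"
```

```text
time_s: 15.5
ee_pos: [466.8, 2.6, 137.5]
ee_rot: [179.8, 0.0, -136.2]
force: [-3.4, 4.8, 2.2]
gripper_width: 13.0
gripper_force: 25.0
[0.89419679 0.65347231 0.12034728]
```

```bash
python3 -m jog '{"jaw":[10,10,10,10,10,10],"slide":[[0,0.04,0],[0,0,0],[0,0,0],[0,0,0],[0,0,0],[0,0,0]],"spin":[0,0.5,0.8,0.9,0.8,0]}' 45
python3 -c "
from h import *
print(env.state()['torque'])"
```

```text
time_s: 16.1
ee_pos: [466.5, 3.1, 137.5]
ee_rot: [179.9, -0.0, -160.2]
force: [-3.3, 5.4, 3.1]
gripper_width: 12.7
gripper_force: 45.0
[0.90888428 0.52433073 0.15861435]
```

```bash
python3 -m jog '{"jaw":[10,10,10,10,10,10],"slide":[[0.01,0.06,0],[0,0,0],[0,0,0],[0,0,0],[0,0,0],[0,0,0]],"spin":[0.4,0.8,0.8,0.8,0.2,0]}'
python3 -c "
from h import *
print(env.state()['torque'])"
```

```text
time_s: 16.7
ee_pos: [466.3, 3.7, 137.5]
ee_rot: [-180.0, 0.1, 176.0]
force: [0.4, 0.7, 0.9]
gripper_width: 12.7
gripper_force: 45.0
[0.1485848  0.11492012 0.14486376]
```

```bash
python3 -m jog '{"jaw":[10,10,10,10,10,10],"slide":[[0,0,0],[0,0,0],[0,0,0],[0,0,0],[0,0,0],[0,0,0]],"spin":[0.5,0.8,0.8,0.5,0,0]}'
python3 -c "
from h import *
print(env.state()['torque'])"
python3 -m jog '{"jaw":[10,10,10],"slide":[[0,0,0],[0,0,0],[0,0,0]],"spin":[0.25,0,0]}'
python3 -c "
from h import *
print(env.state()['torque'])
I=[env.grab_frame('side')[150:240,260:370],env.grab_frame('top')[155:245,250:360]]
cv2.imwrite('pics/a5.png',cv2.resize(np.hstack(I)[:,:,::-1],(800,327),interpolation=cv2.INTER_CUBIC))"
```

```text
time_s: 17.3
ee_pos: [466.5, 4.2, 137.5]
ee_rot: [180.0, 0.1, 155.1]
force: [0.6, 2.3, -0.1]
gripper_width: 12.8
gripper_force: 45.0
[ 0.40363441 -0.17326583  0.13332376]
time_s: 17.6
ee_pos: [466.5, 4.2, 137.5]
ee_rot: [179.9, 0.1, 153.1]
force: [2.4, 3.1, 0.1]
gripper_width: 13.0
gripper_force: 45.0
[ 0.48187588 -0.34274516  0.13110113]
```

View pics/a5.png

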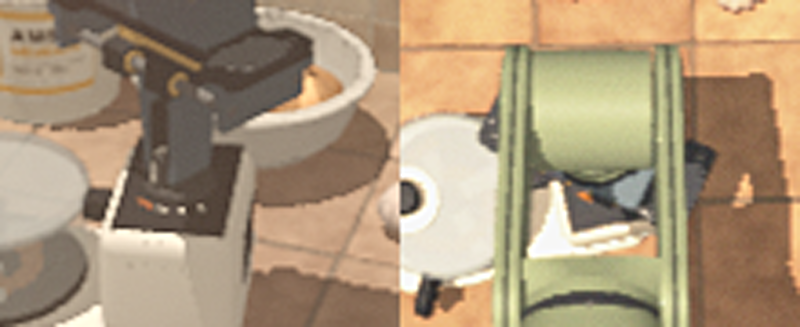

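```bash
for i in 1; do python3 -m jog '{"jaw":[10,10,10],"slide":[[0,0,0],[0,0,0],[0,0,0]],"spin":[0.2,0,0]}'; python3 -c "
from h import *
print(env.state()['torque'])"; python3 -m jog '{"jaw":[10,10,10],"slide":[[0,0,0],[0,0,0],[0,0,0]],"spin":[0.2,0,0]}'; python3 -c "
from h import *
print(env.state()['torque'])"; done
```

```text
time_s: 18.0
ee_pos: [466.5, 4.2, 137.5]
ee_rot: [180.0, 0.1, 151.4]
force: [3.6, 3.8, -1.8]
gripper_width: 12.3
gripper_force: 44.9
[ 0.68024189 -0.60871125  0.38943202]
time_s: 18.3
ee_pos: [466.5, 4.2, 137.5]
ee_rot: [180.0, 0.1, 149.9]
force: [3.5, 4.0, -1.6]
gripper_width: 13.2
gripper_force: 45.1
[ 0.77534832 -0.71627485  1.08619792]
```

The torque rise puts the hard stop near yaw 151.5, so turbo is near 156. Back off slightly.

```bash
python3 -m jog '{"jaw":[10,10,10,10,10,10],"slide":[[0,0,0],[0,0,0],[0,0,0],[0,0,0],[0,0,0],[0,0,0]],"spin":[-0.3,-0.3,0,0,0,0]}'
python3 -c "
from h import *
print(env.state()['torque'])
I=[env.grab_frame('side')[165:260,215:345],env.grab_frame('side')[165:220,270:345]]
cv2.imwrite('pics/a6.png',cv2.resize(I[0][:,:,::-1],(780,570),interpolation=cv2.INTER_CUBIC))"
```

```text
time_s: 18.9
ee_pos: [466.5, 4.2, 137.5]
ee_rot: [179.9, 0.1, 154.5]
force: [4.6, 2.9, -0.3]
gripper_width: 12.6
gripper_force: 45.0
[ 0.71112966 -0.74283477  0.15221752]
```

View pics/a6.png

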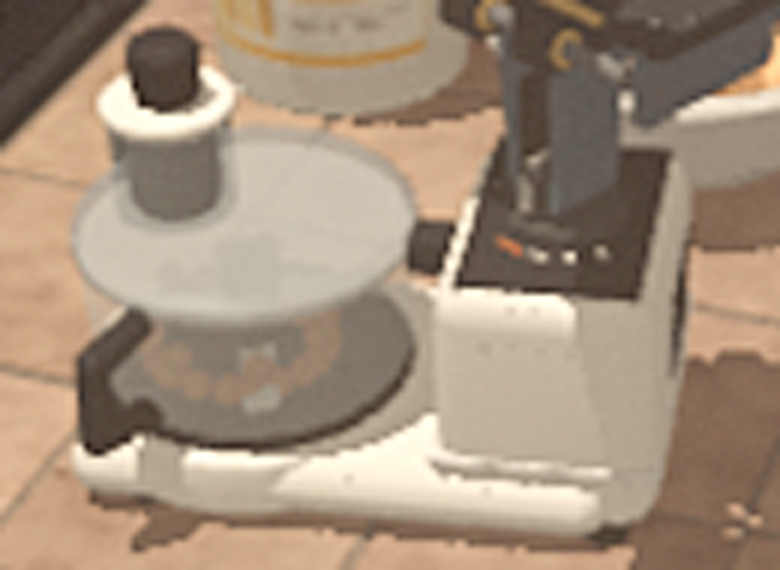

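The pusher is fully seated with its flange on the rim at (168,105). The gripper holds the wing pointing toward the orange pips at (510,243). Handing in.

```bash
python3 -c "
from workcell import env
print(env.job_done())"
```

```text
the job is handed in; nothing more can be done
None
```

I handed the job in at about 19 s: the pusher is fully down in the feed tube and released, and the gripper is still holding the dial at turbo. I did not touch the mug or the tin; the judge's result was not shown.

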